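# Third hand at the seat post cut-off jig

### The job

Lay the silver seat post in both V-blocks of the cut-off jig, its plain foot towards the red length stop but still a little short of it, then slide it up to the stop without knocking it. Press the foot against the stop with a steady push of about 12 N and finish while still holding it so, with your hand clear of the open clamp block, because I am about to swing the blue cap over and tighten it. Leave the cap open and the other bicycle parts where they are.

Things in the scene. Friction and masses are not known exactly. Their poses are not given: they have to be found in the camera images.
- seatpost: silver seat post, 350 mm long, about 0.28 kg: a bare tube 27.2 mm in diameter with a head 52 mm wide, 27 mm thick, 35 mm long at one end; starts flat on the table. Origin on the tube's axis midway along; x axis along the tube to the plain foot (end face at x = +175 mm; head from -175 to -140); balance point about x = -25 mm; z up (13.6 mm above the table at the start), y across
- post_foot (a point): centre of the end face of the seat post's plain foot (x = +175 mm of the post)
- jig: fixed cut-off jig: aluminium bed 370 x 90 x 20 mm (x -170 to +200) with two dark steel V-blocks, 90 degree Vs open upwards, 54 mm wide, tops 60.5 mm above the table. Origin on the table under the middle line; x along the Vs towards the stop, z up. Clamp block x -160 to -120 mm, saw block (split by a slot) +24 to +66; free between. A post in the Vs has its axis at y = 0, z = 61.2 mm
- v_clamp (a point): middle of the clamp block, on the line where the post's axis lies when it rests in the Vs (61.2 mm above the table)
- v_saw (a point): middle of the saw block, on the same line
- cap (a joint): hinge of the blue clamp cap on the clamp block: 0 rad closed over the tube, 2.5 to 2.95 rad swung open to the jig's +y side, as it starts; open, it reaches 95 mm out from the middle line and up to about 90 mm above the table. It moves if bumped
- stop: fixed red length stop on the bed beyond the saw block, 62 mm wide, top 98 mm above the table, with a rigid 40 mm steel disc facing the V-blocks. Its place along the bed (disc face at jig x +85 to +125 mm) differs each time. Origin on the bed's top under the disc's face; axes as the jig's
- stop_face (a point): centre of the stop's disc face, on the line of the Vs (61.2 mm above the table); the foot bears here. Rigid: a fraction of a millimetre changes the push by several newtons. Friction in the Vs takes another 1 to 4 N of a push along them, more if the post is also pressed down
- cassette: bystander: a stack of steel sprockets, 100 mm across, 39 mm high, standing loose on the table; origin under its centre
- chainring: bystander: an aluminium chainring lying flat, 180 mm across, 5 mm thick; origin under its centre
- pedal: bystander: a black pedal 90 x 62 x 25 mm lying flat with an axle stub on its y side; origin under its centre

How it is judged:
By the outcome, as a careful person would: the job done as asked, in the order asked, and still so for the second after the job is handed in, while the arm keeps its last pose, push and grip.
It also fails if it takes over 69 s, if anything falls off the work surface, if the arm or the gripper's body presses on something with over 40 N, if the wrist force passes 120 N, or if a joint passes its speed limit or range.

### The arm

A 6-joint arm with a two-finger parallel gripper is mounted at the origin on the work surface. World frame = base frame: x ahead of the robot, y to its left, z up, the work surface at z = 0. Lengths are in m, angles in rad, forces in N, time in s.
With the tool pointing down it reaches from about 0.4 to 0.825 m from the base axis. Payload 7 kg.
Tool frame: the origin (TCP) lies at the centre of the arm's flange, where the gripper is bolted on; the fingertips stand 178 mm ahead of it and the grasp point (between the pads) lies 159 mm ahead of it; z points along the fingers, y is the direction in which the jaws open and shut (so a half turn about z gives the same grasp; the last joint's range is limited). The gripper opens to 88 mm and grips with 3 to 60 N. Pads are 19 mm wide; open, the fingers measure 130 mm over their backs; the gripper's body (78 mm by 193 mm) begins 47 mm behind the grasp point.
Start: joints at [-0.999, 0.359, 0.012, 0, -1.224, -0.288], TCP at [0.189, -0.648, 0.405] pointing down, gripper open.
Joint ranges: [-3.07, 3.07], [-1.43, 2.12], [-1.02, 1.25], [-3.03, 1.67], [-3.05, -0], [-3.03, 3.03]. Speed limits (rad/s): [2.39, 2.39, 3.01, 3.14, 3.14, 3.14].

### API

Orientations are given as [roll, pitch, yaw] about the fixed x, y, z axes, in that order (R = Rz(yaw) Ry(pitch) Rx(roll)).
In Python, from station import * gives the robot as it stands.
- The arm moves only by the tool send_rows, never from a script. Its argument "motion" is a list of rows, each an object with "offset": the shift along the tool's x, y, z in cm, a list of three; "turn": the turn about the tool's z in degrees. In form: [{"offset": [x, y, z], "turn": turn}, ...]. A call has 1 to 8 rows; each row is the pose to reach, as a shift and turn from the pose commanded when the call began, along the tool's axes at that moment; what a row does not reach only later rows make up. A row lasts 1/10 s, in which the tool goes at most 50 mm and 8.59 degrees, less where a joint would pass 70% of its speed; a pose out of reach is approached as far as the arm can. A call with a gripper value outside its range is refused whole. "hand" is the opening, from -1 (shut) to 1 (fully open), set as the call begins (left out, the last holds). The fingers move at their own pace and stop on an object; "squeeze" is the grip in N (left out, the last holds). Time passes only in rows, so rows that repeat a pose let the fingers close. It gives the time, the measured TCP pose, the force and the opening at its end, in the units of the state.
- get_state(): the state, without advancing time (a new reading comes with each control period).
- grab_frame(name): name is "side" or "top"; returns a dict with "frame" (480x640x3 uint8, blue, green, red), "range_z" (480x640 float32, m along the optical axis (not along the pixel's ray), 0 where there is no reading), "vertical_fov" (degrees; the focal length in pixels is half the picture's height over the tangent of half this angle, whatever the lens; pixels are square), "cx", "cy" (the principal point, pixels), "cam_to_world" (4x4, takes a point from camera to world coordinates). Camera axes: x right, y up, looking along -z (the intrinsics and any distortion apply to the point x, -y, -z); pixel columns grow to the right and rows downward; lengths in m; the calibration is good to about 2 mm. A picture is of the moment at which its call begins.
- job_done(): hands the job in, once; it reports no verdict.
The state is a dict: "t": time; "q": joint angles; "qd": joint speeds; "joint_efforts": joint torques, N m; "eef_pos": TCP position; "ee_rot": TCP orientation; "force": force on the tool from outside, world axes, zero at the start; "moment": the same for the moment, N m; "width": finger opening in m.
Only numpy, scipy, OpenCV 4.12 (cv2) and the standard library are available. Lean on these libraries where they do the work, as an engineer would, in place of code of your own. Each camera call takes 0.05 s, during which the arm holds its last target. There are 200 camera calls.

## Working session

There is one attempt and no reset: what is moved stays moved. The work goes in short steps, Python scripts to look and compute and a tool call to move; the robot and the scene stay as the last step left them, time stands still between calls to the robot, and variables do not carry over. Pictures are saved under pics/ and viewed, about 8 in all and at most 12, crops included, and the job is handed in when it is done.

Besides the shell and the picture viewer there is one more tool, called after "Call:" by a JSON object that holds its "op" and its "data". send_rows: Moves the arm, as the interface text tells. Its arguments: {"type":"object","properties":{"motion":{"type":"array"},"hand":{"type":"number"},"squeeze":{"type":"number"}},"required":["motion"]}

```bash
ls; mkdir -p pics; python3 - <<'E'
from station import *
import cv2,numpy as np,pickle
s=get_state(); print(s)
d={}
for n in ("top","side"):
    f=grab_frame(n); d[n]=f; cv2.imwrite(f"pics/{n}0.png",f["frame"])
    print(n,f["vertical_fov"],f["cx"],f["cy"],f["cam_to_world"],[k for k in f])
pickle.dump(d,open("f0.pkl","wb"))
E
```

```text
pics
{'t': 0.0, 'q': array([-9.98891535e-01,  3.59361868e-01,  1.10461782e-02, -3.10992841e-04,
       -1.22411335e+00, -2.88098246e-01]), 'qd': array([ 0.0003016 ,  0.00211627,  0.00078295, -0.00155708,  0.00089747,
        0.0012793 ]), 'joint_efforts': array([-1.33384838e-04, -5.82720816e+01,  2.93060714e+01,  6.99717432e+00,
        6.96364456e-03, -1.15057460e-04]), 'eef_pos': array([ 0.18893933, -0.64780623,  0.40374017]), 'ee_rot': array([ 3.13994416e+00, -1.83636942e-04, -2.85789186e+00]), 'force': array([ 0.96143213, -0.18131797, -0.92058245]), 'moment': array([-0.02881035, -0.0116559 ,  0.03077617]), 'width': 0.08723771112799886}
top 48.792059225614224 325.1510812485703 239.7049377564838 [[-1.89404763e-02  9.92111840e-01 -1.23916729e-01  4.64863357e-01]
 [-9.99820128e-01 -1.86723776e-02  3.32467207e-03  7.77303904e-03]
 [ 9.84626570e-04  1.23957410e-01  9.92287051e-01  9.30309070e-01]
 [ 0.00000000e+00  0.00000000e+00  0.00000000e+00  1.00000000e+00]] ['frame', 'range_z', 'vertical_fov', 'cx', 'cy', 'cam_to_world']
side 54.47330829284054 317.05825273591 234.28425362006973 [[ 0.95503618  0.24303149 -0.16982814  0.4285974 ]
 [-0.29629619  0.7616609  -0.57626491 -0.43348103]
 [-0.01069907  0.60067326  0.79942302  0.63224002]
 [ 0.          0.          0.          1.        ]] ['frame', 'range_z', 'vertical_fov', 'cx', 'cy', 'cam_to_world']
```

View pics/top0.png

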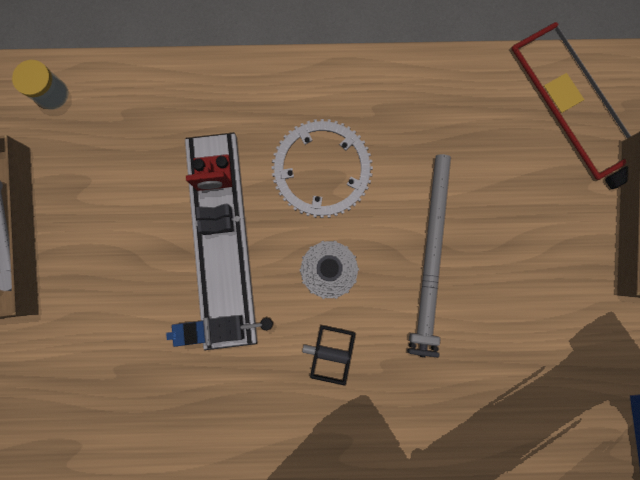

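View pics/side0.png

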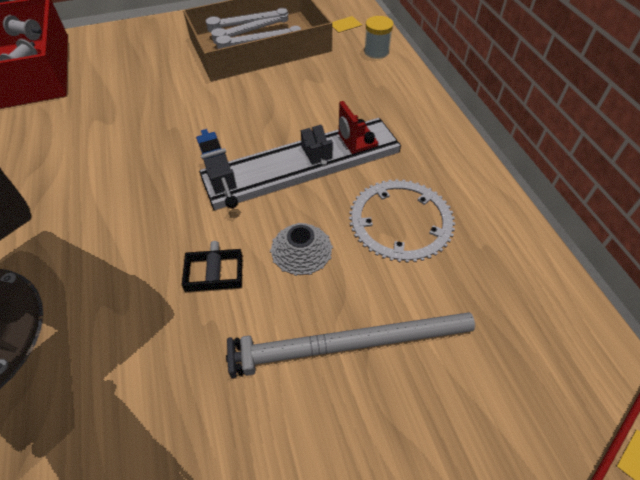

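Top view: the post runs from the foot at (443,157) to the head at (424,350). The jig bed runs from (211,135) to (230,347), with the stop at (210,172), the saw block at (215,219) and the clamp block with open cap at (225,329). The side view agrees with this. Next I'll turn these into positions.

```bash
cat > h.py <<'E'
import numpy as np,cv2,pickle
def intr(f): return 240/np.tan(np.radians(f["vertical_fov"])/2)
def cloud(f):
    v,u=np.mgrid[:480,:640]; z=f["range_z"]; F=intr(f)
    p=np.stack([(u-f["cx"])/F*z,-(v-f["cy"])/F*z,-z],-1)
    T=f["cam_to_world"]; return p@T[:3,:3].T+T[:3,3]
def ray(f,u,v,h):
    F=intr(f);T=f["cam_to_world"]
    d=T[:3,:3]@np.array([(u-f["cx"])/F,-(v-f["cy"])/F,-1]); return T[:3,3]+d*(h-T[2,3])/d[2]
def line(P):
    c=P[:,:2].mean(0); w=np.linalg.svd(P[:,:2]-c,full_matrices=False)[2][0]
    if w[0]<0:w=-w
    return c,w
E
python3 - <<'E'
from h import *
d=pickle.load(open("f0.pkl","rb"))
for n in d:
    f=d[n];P=cloud(f);ok=f["range_z"]>0; x,y,z=P[...,0],P[...,1],P[...,2]
    tab=ok&(x>.4)&(x<.6)&(abs(y)<.05); print(n,"table z",np.percentile(z[tab],[5,50]))
    m=ok&(z>.012)&(z<.045)&(y<-.13)&(y>-.3)&(x>.2)&(x<.75)
    k,l,st,_=cv2.connectedComponentsWithStats(m.astype(np.uint8)); i=1+st[1:,4].argmax()
    Q=P[l==i]; c,w=line(Q); s=(Q[:,:2]-c)@w
    t=s>s.max()-.28 ; c,w=line(Q[t&(s<s.max()-.01)]); s=(Q[:,:2]-c)@w; e=(Q[:,:2]-c)@[-w[1],w[0]]
    print(" post foot",c+w*np.percentile(s,99.7),"head",c+w*np.percentile(s,.3),"len",np.ptp(np.percentile(s,[.3,99.7])),"yaw",np.degrees(np.arctan2(w[1],w[0])),"zmax tube",np.percentile(Q[t,2],95),"tubewid",np.ptp(np.percentile(e[t],[1,99])))
    # jig bed
    m=ok&(z>.012)&(z<.028)&(y>.1)&(y<.32)&(x>.2)&(x<.75)
    k,l,st,_=cv2.connectedComponentsWithStats(m.astype(np.uint8)); 
    Q=P[m]; r=cv2.minAreaRect(Q[:,:2].astype(np.float32)); print(" bed",r, np.median(Q[:,2]))
    m=ok&(z>.05)&(z<.11)&(y>.1)&(y<.32)&(x>.2)&(x<.75)
    B=f["frame"].astype(int); red=m&(B[...,2]>B[...,1]+50)&(B[...,2]>B[...,0]+50)
    print(" red",P[red].min(0),P[red].max(0))
    blue=m&(B[...,0]>B[...,2]+40); print(" blue",P[blue].min(0),P[blue].max(0))
E
```

```text
top table z [-0.00209711  0.00198114]
 post foot [ 0.72472532 -0.20611882] head [ 0.37969396 -0.15534309] len 0.34874750062670423 yaw -8.371709683721622 zmax tube 0.02853428641925642 tubewid 0.02626613729541336
 bed ((0.576400876045227, 0.18697820603847504), (0.35662004351615906, 0.09120367467403412), 5.670396327972412) 0.02066667048114329
 red [0.66922912 0.16602957 0.05344007] [0.71295986 0.22713035 0.10240741]
 blue [0.40663844 0.20545781 0.05034438] [0.44256265 0.26187648 0.0711825 ]
side table z [-0.00086252  0.00220351]
 post foot [ 0.72357928 -0.2102957 ] head [ 0.37894344 -0.15950434] len 0.3483584757238972 yaw -8.383723164286915 zmax tube 0.02841471643742527 tubewid 0.025020971853188113
 bed ((0.5766130089759827, 0.1869899034500122), (0.35600730776786804, 0.09412151575088501), 5.5753068923950195) 0.020712502108140962
 red [0.66983538 0.16385851 0.05189504] [0.713331   0.22877261 0.10113573]
 blue [0.40674714 0.21758636 0.05715589] [0.43924006 0.26543439 0.0709202 ]
```

```bash
python3 - <<'E'
from h import *
d=pickle.load(open("f0.pkl","rb"))
a=np.radians(5.62);ux=np.array([np.cos(a),np.sin(a)]);uy=np.array([-ux[1],ux[0]]);c0=np.array([.5765,.187])-.015*ux
for n in d:
    f=d[n];P=cloud(f);ok=f["range_z"]>0;z=P[...,2];B=f["frame"].astype(int)
    jx=(P[...,:2]-c0)@ux; jy=(P[...,:2]-c0)@uy
    reg=ok&(abs(jx)<.22)&(abs(jy)<.12)
    q=lambda v:np.round(np.percentile(v,[1,50,99])*1000,1)
    m=reg&(z>.012)&(z<.027)&(abs(jy)<.06); 
    print(n,"bed x",q(jx[m]),"y",q(jy[m]))
    for lo,hi in((-.15,-.05),(0,.05),(.05,.1)):
        mm=m&(jx>lo)&(jx<hi); print("   bed y at",lo,hi,q(jy[mm]))
    m=reg&(z>.056)&(z<.066)&(jx>0)&(jx<.078)&(abs(jy)<.04); print("  saw x",q(jx[m]),"y",q(jy[m]),m.sum())
    m=reg&(z>.056)&(z<.066)&(jx<-.09)&(abs(jy)<.035); print("  clamp x",q(jx[m]),"y",q(jy[m]),m.sum())
    red=(B[...,2]>B[...,1]+50)&(B[...,2]>B[...,0]+50)
    m=reg&red&(z>.05); print("  red x",q(jx[m]),"y",q(jy[m]))
    m=reg&(~red)&(z>.045)&(z<.083)&(jx>.07)&(abs(jy)<.021)&(B.min(-1)>60); print("  disc x",q(jx[m]),"y",q(jy[m]),"z",q(z[m]),m.sum())
    m=reg&(jx<-.09)&(jy<-.035)&(z>.03); print("  knob",q(jx[m]),q(jy[m]),q(z[m]),m.sum())
im=d["side"]["frame"][90:220,180:420]; cv2.imwrite("pics/c1.png",cv2.resize(im,None,fx=3.3,fy=3.3,interpolation=cv2.INTER_CUBIC))
E
```

```text
top bed x [-160.8   -2.5  207.4] y [-45.   -4.7  43.9]
   bed y at -0.15 -0.05 [-45.   -6.3  43.5]
   bed y at 0 0.05 [-44.9  -3.3  44.3]
   bed y at 0.05 0.1 [-44.9 -10.2  44.1]
  saw x [32.6 51.7 73.8] y [-27.2  12.6  26.8] 400
  clamp x [-150.9 -131.6 -111.6] y [-27.5 -13.8  31.4] 390
  red x [110.9 116.7 150. ] y [-31.1  -0.5  29.9]
  disc x [ 72.9 107.8 110.8] y [-19.5  -1.6  18.9] z [47.  76.8 82.6] 80
  knob [-141.  -131.2 -121.6] [-77.2 -64.2 -36. ] [33.9 40.7 53. ] 188
side bed x [-160.8   -7.4  206.8] y [-44.7 -15.4  44.3]
   bed y at -0.15 -0.05 [-44.9 -15.2  44.4]
   bed y at 0 0.05 [-44.7 -11.7  44.2]
   bed y at 0.05 0.1 [-44.7 -28.8  41.5]
  saw x [33.  52.  74.6] y [-27.2  15.4  28.5] 275
  clamp x [-150.9 -131.3 -111.3] y [-27.4  15.3  26.3] 325
  red x [110.9 116.4 150.9] y [-31.2  -2.3  29.2]
  disc x [ 72.2 108.  162.6] y [-20.4  -5.5  19.2] z [45.8 72.8 82.6] 79
  knob [-141.  -131.1 -120.9] [-76.7 -66.3 -36.6] [30.3 40.5 51.4] 191
```

View pics/c1.png

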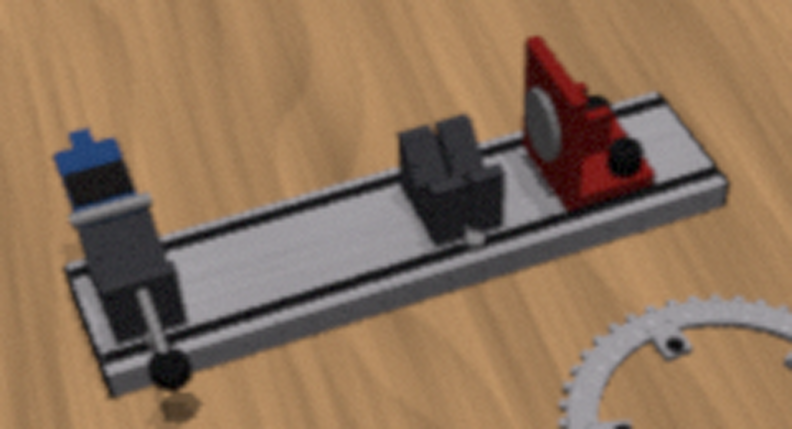

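The jig checks out against the sizes given: the blocks, bed and disc agree in both views, with the origin at about (0.570, 0.186), yaw 5.62° and the stop face at jig x ≈ +99.5. The crop shows the cap open on the far side and the Vs empty. Now I'll approach the post.

Call:
{"op": "send_rows", "data": {"motion": [{"offset": [-49.8, 33.6, 10.4], "turn": 24.6}, {"offset": [-49.8, 33.6, 10.4], "turn": 24.6}, {"offset": [-49.8, 33.6, 10.4], "turn": 24.6}, {"offset": [-49.8, 33.6, 10.4], "turn": 24.6}, {"offset": [-49.8, 33.6, 10.4], "turn": 24.6}, {"offset": [-49.8, 33.6, 10.4], "turn": 24.6}, {"offset": [-49.8, 33.6, 10.4], "turn": 24.6}, {"offset": [-49.8, 33.6, 10.4], "turn": 24.6}], "hand": 1, "squeeze": 50}}

```text
t: 0.9
eef_pos: [0.4394, -0.346, 0.3367]
ee_rot: [3.142, -0.0, 2.996]
force: [1.3, -0.9, 0.3]
width: 0.0879
```

Call:
{"op": "send_rows", "data": {"motion": [{"offset": [-10.6, 17.4, 3.6], "turn": 0}, {"offset": [-10.6, 17.4, 3.6], "turn": 0}, {"offset": [-10.6, 17.4, 3.6], "turn": 0}, {"offset": [-10.6, 17.4, 3.6], "turn": 0}, {"offset": [-10.6, 17.4, 3.6], "turn": 0}, {"offset": [-10.6, 17.4, 3.6], "turn": 0}]}}

```text
t: 1.5
eef_pos: [0.5694, -0.1895, 0.3001]
ee_rot: [-3.141, -0.002, 2.999]
force: [-1.2, -0.7, -0.4]
width: 0.0874
```

```bash
python3 - <<'E'
from station import *
s=get_state(); print(s["t"],s["eef_pos"],s["ee_rot"],s["q"],s["force"])
E
```

```text
1.5 [ 0.56938997 -0.18954697  0.30006928] [-3.14147915e+00 -1.76916987e-03  2.99861367e+00] [ 3.90796678e-03  3.23941727e-01 -2.95273180e-01 -1.79862500e-04
 -9.53348159e-01 -1.71757891e+00] [-1.23868784 -0.69565312 -0.36178195]
```

Call:
{"op": "send_rows", "data": {"motion": [{"offset": [0, 0, 4], "turn": 0}, {"offset": [0, 0, 8], "turn": 0}, {"offset": [0, 0, 10.5], "turn": 0}, {"offset": [0, 0, 11.4], "turn": 0}, {"offset": [0, 0, 11.4], "turn": 0}, {"offset": [0, 0, 11.4], "turn": 0}]}}

```text
t: 2.1
eef_pos: [0.5691, -0.1917, 0.1884]
ee_rot: [-3.141, 0.002, 2.996]
force: [-0.1, 0.2, 0.2]
width: 0.0874
```

```bash
python3 - <<'E'
from station import *
import cv2
s=get_state(); print(s["t"],s["eef_pos"],s["ee_rot"],s["force"])
f=grab_frame("side");cv2.imwrite("pics/s1.png",f["frame"])
E
```

```text
2.1 [ 0.56907308 -0.19166064  0.18844233] [-3.14147375e+00  1.66530699e-03  2.99564539e+00] [-0.10831837  0.24331009  0.15501594]
```

View pics/s1.png

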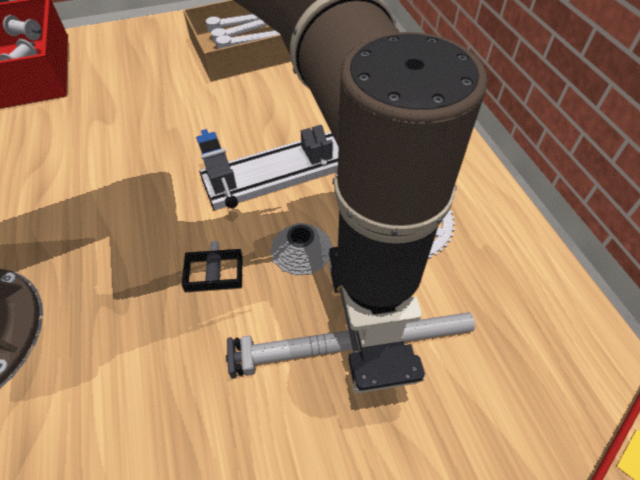

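The open gripper straddles the tube near (385,335). It's about 6 mm off centre, so I'll correct that, go down and close.

Call:
{"op": "send_rows", "data": {"motion": [{"offset": [-0.3, 0.6, 0.4], "turn": 0}, {"offset": [-0.3, 0.6, 0.65], "turn": 0}, {"offset": [-0.3, 0.6, 0.65], "turn": 0}, {"offset": [-0.3, 0.6, 0.65], "turn": 0}]}}

```text
t: 2.55
eef_pos: [0.5726, -0.1853, 0.1807]
ee_rot: [3.142, 0.0, 2.996]
force: [0.2, -0.2, -0.5]
width: 0.0877
```

Call:
{"op": "send_rows", "data": {"motion": [{"offset": [0, 0, 0], "turn": 0}, {"offset": [0, 0, 0], "turn": 0}, {"offset": [0, 0, 0], "turn": 0}, {"offset": [0, 0, 0], "turn": 0}, {"offset": [0, 0, 0], "turn": 0}, {"offset": [0, 0, 0], "turn": 0}, {"offset": [0, 0, 0], "turn": 0}, {"offset": [0, 0, 0], "turn": 0}], "hand": -1, "squeeze": 50}}

```text
t: 3.35
eef_pos: [0.5725, -0.1855, 0.1806]
ee_rot: [3.142, -0.0, 2.996]
force: [-0.1, -0.6, -0.5]
width: 0.029
```

Call:
{"op": "send_rows", "data": {"motion": [{"offset": [0, 0, -1], "turn": 0}, {"offset": [0, 0, -3], "turn": 0}, {"offset": [0, 0, -6], "turn": 0}, {"offset": [0, 0, -9], "turn": 0}, {"offset": [0, 0, -12], "turn": 0}, {"offset": [0, 0, -14], "turn": 0}, {"offset": [0, 0, -14], "turn": 0}]}}

```text
t: 4.05
eef_pos: [0.5732, -0.1856, 0.3245]
ee_rot: [3.141, 0.006, 2.996]
force: [-0.1, -0.2, -1.9]
width: 0.0263
```

```bash
python3 - <<'E'
from station import *
import cv2
s=get_state(); print(s["t"],s["eef_pos"],s["ee_rot"],s["force"],s["moment"],s["width"])
f=grab_frame("side");cv2.imwrite("pics/s2.png",f["frame"])
E
```

```text
4.05 [ 0.57324225 -0.18559956  0.3244825 ] [3.14127142 0.00602092 2.9964624 ] [-0.14533639 -0.24162421 -1.94736053] [-0.07663111 -0.27425784  0.02790076] 0.026292045383687616
```

View pics/s2.png

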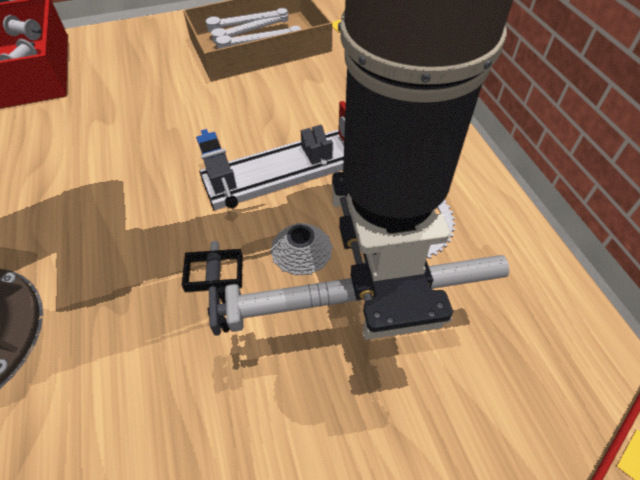

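The post is held and roughly level, with its foot at (505,267) and head at (228,305). Next I'll carry it over the jig.

Call:
{"op": "send_rows", "data": {"motion": [{"offset": [1, 2.5, 0], "turn": -1}, {"offset": [2.6, 7, 0], "turn": -3}, {"offset": [4.2, 11.6, 0], "turn": -5}, {"offset": [5.8, 16.2, 0], "turn": -7}, {"offset": [7.4, 20.8, 0], "turn": -9}, {"offset": [9, 25.2, 0], "turn": -11}, {"offset": [10.6, 29.4, 0], "turn": -12.5}, {"offset": [12.2, 33, 0], "turn": -13.5}]}}

```text
t: 4.9
eef_pos: [0.4985, 0.1605, 0.3193]
ee_rot: [-3.141, -0.002, -3.05]
force: [0.8, -0.1, -1.7]
width: 0.0259
```

Call:
{"op": "send_rows", "data": {"motion": [{"offset": [-0.1, 1.3, 0], "turn": -0.5}, {"offset": [-0.1, 2.0, 0], "turn": -0.5}, {"offset": [-0.1, 2.0, 0], "turn": -0.5}, {"offset": [-0.1, 2.0, 0], "turn": -0.5}, {"offset": [-0.1, 2.0, 0], "turn": -0.5}]}}

```text
t: 5.4
eef_pos: [0.499, 0.1775, 0.3203]
ee_rot: [-3.141, -0.001, -3.045]
force: [0.5, 0.2, -1.8]
width: 0.0263
```

```bash
cat > m.py <<'E'
from station import *
from h import *
import sys
a=np.radians(5.62);ux=np.array([np.cos(a),np.sin(a)]);uy=np.array([-ux[1],ux[0]]);O=np.array([.5700,.1864])
def rep():
    s=get_state(); p=s["eef_pos"]; F=s["force"]
    print("t %.2f TCP jig x %.2f y %.2f z %.2f mm yaw %.2f"%(s["t"],(p[:2]-O)@ux*1e3,(p[:2]-O)@uy*1e3,p[2]*1e3,np.degrees(s["ee_rot"][2])%360-180),"rp",np.round(np.degrees(s["ee_rot"][:2]),2),"F jig %.2f %.2f %.2f"%(F[:2]@ux,F[:2]@uy,F[2]),"M",np.round(s["moment"],2),"w %.4f"%s["width"]); return s
def post(n,zlo,zhi,x0=-.3,x1=.097):
    f=grab_frame(n);P=cloud(f);B=f["frame"].astype(int)
    jx=(P[...,:2]-O)@ux;jy=(P[...,:2]-O)@uy;z=P[...,2]
    m=(f["range_z"]>0)&(z>zlo)&(z<zhi)&(abs(jy)<.03)&(jx>x0)&(jx<x1)&(abs(jx+.06)>.05)
    for lo in np.arange(-.28,.13,.02):
        q=m&(jx>=lo)&(jx<lo+.02)
        if q.sum()>8: print("  %s x %4.0f..: y %6.1f..%6.1f ztop %.1f n %d"%(n,lo*1e3,*np.percentile(jy[q],[3,97])*1e3,np.percentile(z[q],95)*1e3,q.sum()))
    q=m&(jx>.0); 
    if q.sum(): print("  far end x %.1f"%(np.percentile(jx[q],99.5)*1e3))
    return f
E
python3 - <<'E'
from m import *
rep()
for n in("top","side"):
    f=post(n,.12,.19,x1=.13); cv2.imwrite(f"pics/{n}3.png",f["frame"])
E
```

```text
t 5.40 TCP jig x -71.49 y -1.87 z 320.29 mm yaw 5.56 rp [-1.7998e+02 -4.0000e-02] F jig 0.47 0.14 -1.75 M [-0.   -0.1  -0.04] w 0.0263
  top x -280..: y  -28.2..  20.7 ztop 165.1 n 188
  top x -260..: y  -26.9..  19.4 ztop 165.1 n 495
  top x -240..: y  -26.7..  18.5 ztop 165.7 n 420
  top x -220..: y  -15.8..   9.1 ztop 165.4 n 277
  top x -200..: y  -15.7..   9.0 ztop 165.1 n 279
  top x -180..: y  -15.8..   9.6 ztop 165.8 n 272
  top x -160..: y  -15.7..   9.3 ztop 166.1 n 270
  top x -140..: y  -16.0..   9.0 ztop 166.7 n 268
  top x -120..: y  -15.8..   8.1 ztop 166.7 n 133
  top x  -20..: y  -15.6..   8.1 ztop 168.4 n 125
  top x    0..: y  -15.9..   9.0 ztop 168.8 n 253
  top x   20..: y  -15.9..   8.8 ztop 169.1 n 252
  top x   40..: y  -15.9..   8.8 ztop 169.3 n 246
  top x   60..: y  -15.9..   8.7 ztop 169.5 n 248
  top x   80..: y  -15.0..  10.3 ztop 170.1 n 34
  far end x 82.4
  side x -280..: y  -27.6..  20.5 ztop 164.6 n 151
  side x -260..: y  -26.7..  19.3 ztop 164.6 n 452
  side x -240..: y  -26.1..  16.9 ztop 165.1 n 347
  side x -220..: y  -14.9..   3.4 ztop 164.9 n 243
  side x -200..: y  -15.1..   4.4 ztop 165.3 n 246
  side x -180..: y  -15.2..   2.9 ztop 165.6 n 237
  side x -160..: y  -14.8..   3.6 ztop 165.9 n 237
  side x -140..: y  -15.1..   2.9 ztop 166.0 n 233
  side x -120..: y  -15.0..   4.0 ztop 166.1 n 114
  side x  -20..: y  -15.3..  -6.9 ztop 165.8 n 45
  side x    0..: y  -15.7..   3.2 ztop 168.2 n 203
  side x   20..: y  -15.4..   3.6 ztop 168.5 n 202
  side x   40..: y  -15.6..   3.8 ztop 168.8 n 197
  side x   60..: y  -15.9..   3.1 ztop 169.1 n 195
  side x   80..: y  -15.0..   1.8 ztop 169.0 n 34
  far end x 83.2
```

The foot is at jig x ≈ 83, which leaves a gap of about 16 mm. The post is parallel to the jig and 2 mm off in y. I'll lower it.

Call:
{"op": "send_rows", "data": {"motion": [{"offset": [0, 0.2, 1.5], "turn": 0}, {"offset": [0, 0.2, 3.5], "turn": 0}, {"offset": [0, 0.2, 5.5], "turn": 0}, {"offset": [0, 0.2, 7], "turn": 0}, {"offset": [0, 0.2, 8], "turn": 0}, {"offset": [0, 0.2, 8.4], "turn": 0}, {"offset": [0, 0.2, 8.4], "turn": 0}, {"offset": [0, 0.2, 8.4], "turn": 0}]}}

```text
t: 6.3
eef_pos: [0.499, 0.1808, 0.2373]
ee_rot: [3.141, 0.001, -3.043]
force: [0.8, 0.2, -3.6]
width: 0.0257
```

```bash
python3 - <<'E'
from m import *
rep()
E
```

```text
t 6.30 TCP jig x -71.17 y 1.38 z 237.25 mm yaw 5.66 rp [1.7998e+02 5.0000e-02] F jig 0.84 0.09 -3.57 M [ 0.02 -0.11  0.06] w 0.0257
```

Call:
{"op": "send_rows", "data": {"motion": [{"offset": [0, -0.1, 0.3], "turn": 0}, {"offset": [0, -0.1, 0.5], "turn": 0}, {"offset": [0, -0.1, 0.6], "turn": 0}, {"offset": [0, -0.1, 0.7], "turn": 0}, {"offset": [0, -0.1, 0.7], "turn": 0}]}}

```text
t: 6.8
eef_pos: [0.4989, 0.1798, 0.2296]
ee_rot: [3.142, 0.0, -3.043]
force: [-0.5, -0.8, -1.6]
width: 0.0258
```

Call:
{"op": "send_rows", "data": {"motion": [{"offset": [0, 0, 0.1], "turn": 0}, {"offset": [0, 0, 0.1], "turn": 0}, {"offset": [0, 0, 0.1], "turn": 0}]}}

```text
t: 7.1
eef_pos: [0.4989, 0.1797, 0.2292]
ee_rot: [3.142, 0.0, -3.042]
force: [-3.3, -0.4, 5.7]
width: 0.0262
```

```bash
python3 - <<'E'
from m import *
rep()
for n in("top",): post(n,.062,.1)
E
```

```text
t 7.10 TCP jig x -71.45 y 0.33 z 229.16 mm yaw 5.68 rp [1.8e+02 2.0e-02] F jig -3.36 -0.05 5.74 M [-0.24  0.88 -0.03] w 0.0262
  top x -280..: y  -25.2..  22.9 ztop 76.9 n 137
  top x -260..: y  -23.7..  22.3 ztop 77.0 n 360
  top x -240..: y  -23.7..  20.5 ztop 76.8 n 318
  top x -220..: y  -13.4..  11.0 ztop 76.7 n 219
  top x -200..: y  -13.3..  11.3 ztop 76.6 n 212
  top x -180..: y  -13.4..  13.0 ztop 76.2 n 221
  top x -160..: y  -24.1..  27.9 ztop 76.3 n 317
  top x -140..: y  -24.0..  27.9 ztop 76.5 n 315
  top x -120..: y  -13.1..  22.8 ztop 76.4 n 109
  top x  -20..: y  -12.9..  10.3 ztop 77.1 n 96
  top x    0..: y  -13.0..  11.9 ztop 76.9 n 200
  top x   20..: y  -20.8..  23.4 ztop 76.8 n 240
  top x   40..: y  -21.5..  23.6 ztop 76.8 n 237
  top x   60..: y  -13.1..  19.6 ztop 76.6 n 201
  top x   80..: y  -12.6..  11.0 ztop 76.7 n 36
  far end x 83.0
```

The post touches both Vs and lies level. I'll release it so it settles, read the force zero, and regrip.

Call:
{"op": "send_rows", "data": {"motion": [{"offset": [0, 0, 0], "turn": 0}, {"offset": [0, 0, 0], "turn": 0}, {"offset": [0, 0, 0], "turn": 0}, {"offset": [0, 0, 0], "turn": 0}, {"offset": [0, 0, 0], "turn": 0}, {"offset": [0, 0, 0], "turn": 0}], "hand": 0}}

```text
t: 7.75
eef_pos: [0.4988, 0.1797, 0.2285]
ee_rot: [-3.142, -0.0, -3.043]
force: [-0.3, 0.1, -0.4]
width: 0.0436
```

```bash
python3 - <<'E'
from m import *
rep()
F=[]
for i in range(4):
    f=post("top",.062,.1) if i==0 else grab_frame("top"); s=get_state();F.append([*(s["force"][:2]@np.c_[ux,uy]),s["force"][2]])
print(np.round(F,2)); rep()
cv2.imwrite("pics/t4.png",cv2.resize(f["frame"][100:400,120:320],None,fx=2,fy=2))
E
```

```text
t 7.75 TCP jig x -71.52 y 0.32 z 228.51 mm yaw 5.66 rp [-1.8e+02 -1.0e-02] F jig -0.28 0.17 -0.35 M [-0.02  0.   -0.01] w 0.0436
  top x -280..: y  -24.9..  23.0 ztop 77.6 n 134
  top x -260..: y  -24.1..  21.9 ztop 76.6 n 357
  top x -240..: y  -24.1..  20.6 ztop 77.1 n 322
  top x -220..: y  -13.4..  11.2 ztop 76.6 n 221
  top x -200..: y  -13.4..  11.2 ztop 76.8 n 213
  top x -180..: y  -13.3..  12.8 ztop 76.8 n 224
  top x -160..: y  -21.7..  27.8 ztop 76.3 n 313
  top x -140..: y  -23.9..  28.1 ztop 76.3 n 313
  top x -120..: y  -13.2..  22.7 ztop 76.8 n 111
  top x  -20..: y  -13.2..  10.6 ztop 76.7 n 97
  top x    0..: y  -13.3..  11.8 ztop 76.4 n 200
  top x   20..: y  -20.4..  21.5 ztop 76.5 n 232
  top x   40..: y  -23.4..  21.5 ztop 76.6 n 235
  top x   60..: y  -18.7..  13.1 ztop 76.9 n 209
  top x   80..: y  -12.5..  11.7 ztop 76.2 n 31
  far end x 83.0
[[ 0.08 -0.02 -0.35]
 [ 0.41 -0.44  0.25]
 [ 0.32 -0.92  0.14]
 [-0.46  0.12  0.48]]
t 7.95 TCP jig x -71.51 y 0.34 z 228.57 mm yaw 5.66 rp [180.  -0.] F jig -0.46 0.12 0.48 M [-0.04  0.    0.01] w 0.0437
```

View pics/t4.png

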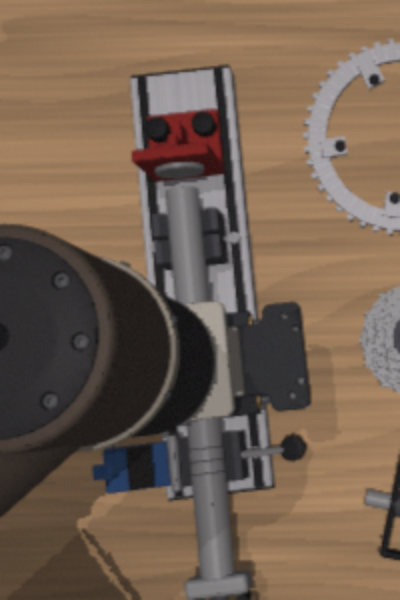

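The post is seated in both Vs, with the foot short of the disc by about 16 mm. I'll shift the open hand 25 mm towards the stop for clearance from the clamp block, then regrip.

Call:
{"op": "send_rows", "data": {"motion": [{"offset": [-0.8, 0, 0], "turn": 0}, {"offset": [-1.6, 0, 0], "turn": 0}, {"offset": [-2.2, 0, 0], "turn": 0}, {"offset": [-2.5, 0, 0], "turn": 0}, {"offset": [-2.5, 0, 0], "turn": 0}, {"offset": [-2.5, 0, 0], "turn": 0}]}}

```text
t: 8.55
eef_pos: [0.5236, 0.182, 0.2284]
ee_rot: [-3.141, -0.0, -3.043]
force: [-0.0, -0.4, -0.1]
width: 0.0438
```

Call:
{"op": "send_rows", "data": {"motion": [{"offset": [0, 0, 0], "turn": 0}, {"offset": [0, 0, 0], "turn": 0}, {"offset": [0, 0, 0], "turn": 0}, {"offset": [0, 0, 0], "turn": 0}, {"offset": [0, 0, 0], "turn": 0}, {"offset": [0, 0, 0], "turn": 0}], "hand": -1, "squeeze": 50}}

```text
t: 9.15
eef_pos: [0.5236, 0.1822, 0.2287]
ee_rot: [3.142, -0.0, -3.043]
force: [-1.5, 0.3, 1.8]
width: 0.0265
```

```bash
python3 - <<'E'
from m import *
rep()
E
```

```text
t 9.15 TCP jig x -46.61 y 0.34 z 228.67 mm yaw 5.66 rp [ 1.8e+02 -1.0e-02] F jig -1.50 0.45 1.76 M [0.   0.45 0.03] w 0.0265
```

Call:
{"op": "send_rows", "data": {"motion": [{"offset": [-0.1, 0, 0], "turn": 0}, {"offset": [-0.25, 0, 0], "turn": 0}, {"offset": [-0.4, 0, 0], "turn": 0}, {"offset": [-0.55, 0, 0], "turn": 0}, {"offset": [-0.7, 0, 0], "turn": 0}, {"offset": [-0.8, 0, 0], "turn": 0}]}}

```text
t: 9.75
eef_pos: [0.531, 0.1829, 0.2286]
ee_rot: [-3.141, -0.002, -3.043]
force: [-7.2, 1.6, 6.2]
width: 0.0261
```

```bash
python3 - <<'E'
from m import *
rep()
for n in("top","side"): post(n,.062,.1,x0=.06,x1=.098)
F=[]
for i in range(3):
    grab_frame("top"); s=get_state();F.append([*(s["force"][:2]@np.c_[ux,uy]),s["force"][2]])
print(np.round(F,2))
E
```

```text
t 9.75 TCP jig x -39.17 y 0.35 z 228.62 mm yaw 5.65 rp [-1.7999e+02 -9.0000e-02] F jig -7.00 2.34 6.18 M [ 0.55  2.37 -0.03] w 0.0261
  top x   60..: y  -13.4..  18.2 ztop 76.3 n 208
  top x   80..: y  -13.2..  11.2 ztop 76.9 n 107
  far end x 97.8
  side x   60..: y  -20.1..   7.7 ztop 76.0 n 140
  side x   80..: y  -12.6..   6.5 ztop 76.3 n 74
  far end x 90.9
[[-5.77  2.57  5.47]
 [-4.7   2.28  4.01]
 [-4.54  1.82  4.48]]
```

Call:
{"op": "send_rows", "data": {"motion": [{"offset": [0, 0.03, -0.05], "turn": 0}, {"offset": [-0.1, 0.03, -0.05], "turn": 0}, {"offset": [-0.2, 0.03, -0.05], "turn": 0}, {"offset": [-0.3, 0.03, -0.05], "turn": 0}, {"offset": [-0.4, 0.03, -0.05], "turn": 0}, {"offset": [-0.45, 0.03, -0.05], "turn": 0}, {"offset": [-0.5, 0.03, -0.05], "turn": 0}]}}

```text
t: 10.7
eef_pos: [0.5367, 0.1837, 0.229]
ee_rot: [-3.141, -0.0, -3.043]
force: [-0.4, -0.6, -1.7]
width: 0.0263
```

```bash
python3 - <<'E'
from m import *
rep()
F=[]
for i in range(4):
    f=grab_frame("side"); s=get_state();F.append([*(s["force"][:2]@np.c_[ux,uy]),s["force"][2]])
print(np.round(F,2))
cv2.imwrite("pics/s5.png",cv2.resize(f["frame"][90:200,270:410],None,fx=5,fy=5,interpolation=cv2.INTER_CUBIC))
E
```

```text
t 10.70 TCP jig x -33.45 y 0.58 z 229.00 mm yaw 5.66 rp [-1.7999e+02 -1.0000e-02] F jig -0.45 -0.56 -1.72 M [-0.35  0.31  0.09] w 0.0263
[[ 0.07 -0.29 -0.96]
 [-1.21 -0.34 -0.67]
 [-0.1  -1.01 -1.39]
 [-0.44 -0.9  -0.93]]
```

View pics/s5.png

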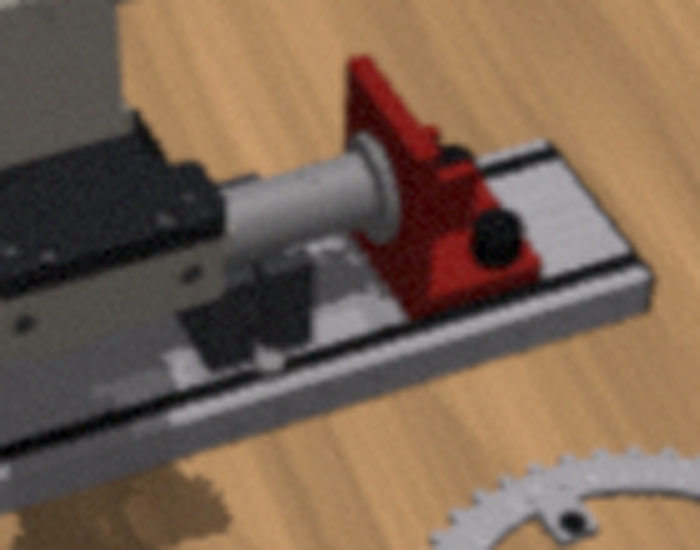

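The foot is about 3 mm short of the disc, and the vertical force is nearly neutral. I'll creep from here.

Call:
{"op": "send_rows", "data": {"motion": [{"offset": [-0.02, 0, 0.01], "turn": 0}, {"offset": [-0.04, 0, 0.01], "turn": 0}, {"offset": [-0.06, 0, 0.01], "turn": 0}, {"offset": [-0.08, 0, 0.01], "turn": 0}, {"offset": [-0.1, 0, 0.01], "turn": 0}, {"offset": [-0.1, 0, 0.01], "turn": 0}]}}

```text
t: 11.5
eef_pos: [0.5376, 0.1838, 0.229]
ee_rot: [-3.142, -0.0, -3.043]
force: [-0.4, -1.1, -2.0]
width: 0.0256
```

```bash
cat > g.py <<'E'
from m import *
rep()
F=[]
for i in range(4):
    f=grab_frame("side"); s=get_state();F.append([*(s["force"][:2]@np.c_[ux,uy]),s["force"][2]])
print(np.round(F,2)[:, :].tolist(),np.mean(F,0).round(2)); rep()
E
python3 g.py
```

```text
t 11.50 TCP jig x -32.51 y 0.63 z 228.98 mm yaw 5.66 rp [-180.   -0.] F jig -0.53 -1.02 -1.97 M [-0.31  0.3   0.11] w 0.0256
[[-1.9, -1.4, -1.84], [-1.37, -1.06, -1.63], [-0.53, -0.8, -1.48], [0.04, -0.4, -1.2]] [-0.94 -0.91 -1.53]
t 11.70 TCP jig x -32.48 y 0.65 z 228.99 mm yaw 5.66 rp [180.   0.] F jig 0.04 -0.40 -1.20 M [-0.43  0.25  0.08] w 0.0264
```

Call:
{"op": "send_rows", "data": {"motion": [{"offset": [-0.02, -0.01, 0.01], "turn": 0}, {"offset": [-0.04, -0.01, 0.01], "turn": 0}, {"offset": [-0.06, -0.01, 0.01], "turn": 0}, {"offset": [-0.08, -0.01, 0.01], "turn": 0}, {"offset": [-0.1, -0.01, 0.01], "turn": 0}]}}

```text
t: 12.2
eef_pos: [0.5386, 0.1839, 0.2289]
ee_rot: [3.142, -0.0, -3.043]
force: [-2.4, -1.1, -0.5]
width: 0.0259
```

Call:
{"op": "send_rows", "data": {"motion": [{"offset": [-0.02, 0, 0], "turn": 0}, {"offset": [-0.04, 0, 0], "turn": 0}, {"offset": [-0.05, 0, 0], "turn": 0}]}}

```text
t: 12.5
eef_pos: [0.5387, 0.1839, 0.2289]
ee_rot: [-3.141, -0.001, -3.043]
force: [-6.9, 0.4, 2.1]
width: 0.026
```

```bash
python3 g.py
```

```text
t 12.50 TCP jig x -31.38 y 0.53 z 228.88 mm yaw 5.66 rp [-1.7999e+02 -5.0000e-02] F jig -6.87 1.07 2.10 M [0.13 2.09 0.1 ] w 0.0260
[[-4.99, 0.23, 1.78], [-4.49, 1.0, 2.1], [-4.93, 0.67, 2.95], [-4.69, 1.05, 2.03]] [-4.77  0.74  2.22]
t 12.70 TCP jig x -31.38 y 0.53 z 228.88 mm yaw 5.66 rp [-1.7999e+02 -4.0000e-02] F jig -4.69 1.05 2.03 M [0.08 1.85 0.06] w 0.0264
```

Call:
{"op": "send_rows", "data": {"motion": [{"offset": [0, 0, -0.02], "turn": 0}, {"offset": [-0.01, 0, -0.03], "turn": 0}, {"offset": [-0.02, 0, -0.03], "turn": 0}, {"offset": [-0.02, 0, -0.03], "turn": 0}]}}

```text
t: 13.1
eef_pos: [0.5388, 0.1839, 0.2289]
ee_rot: [-3.141, -0.001, -3.043]
force: [-6.3, 0.6, 0.2]
width: 0.0259
```

```bash
python3 g.py
```

```text
t 13.10 TCP jig x -31.32 y 0.56 z 228.88 mm yaw 5.65 rp [-1.7999e+02 -7.0000e-02] F jig -6.20 1.24 0.16 M [0.35 2.13 0.04] w 0.0259
[[-5.56, 1.97, 0.1], [-6.44, 1.25, 0.5], [-5.55, 1.47, 0.85], [-5.54, 1.15, -0.15]] [-5.77  1.46  0.33]
t 13.30 TCP jig x -31.30 y 0.56 z 228.89 mm yaw 5.65 rp [-1.7999e+02 -7.0000e-02] F jig -5.54 1.15 -0.15 M [0.39 2.15 0.05] w 0.0263
```

Contact: a further 0.2 mm of command gave no motion and the force rose. From the slide, V friction is about 0.6 × load, so roughly 1–2 N with Fz ≈ 0. That makes the target wrist reading about −13.7 N.

Call:
{"op": "send_rows", "data": {"motion": [{"offset": [-0.01, 0, 0], "turn": 0}, {"offset": [-0.02, 0, 0], "turn": 0}, {"offset": [-0.03, 0, 0], "turn": 0}, {"offset": [-0.03, 0, 0], "turn": 0}]}}

```text
t: 13.7
eef_pos: [0.5389, 0.1839, 0.2289]
ee_rot: [-3.141, -0.002, -3.043]
force: [-7.0, 1.8, 0.9]
width: 0.0257
```

```bash
python3 g.py
```

```text
t 13.70 TCP jig x -31.23 y 0.56 z 228.86 mm yaw 5.65 rp [-1.7999e+02 -1.0000e-01] F jig -6.77 2.44 0.93 M [0.57 2.64 0.13] w 0.0257
[[-8.14, 1.24, 1.05], [-7.19, 2.39, 0.89], [-7.06, 2.52, 1.43], [-6.57, 2.28, 1.97]] [-7.24  2.11  1.33]
t 13.90 TCP jig x -31.24 y 0.56 z 228.87 mm yaw 5.65 rp [-1.7998e+02 -1.0000e-01] F jig -6.57 2.28 1.97 M [0.48 2.63 0.04] w 0.0260
```

Call:
{"op": "send_rows", "data": {"motion": [{"offset": [-0.01, 0.01, -0.01], "turn": 0}, {"offset": [-0.02, 0.02, -0.02], "turn": 0}, {"offset": [-0.03, 0.03, -0.03], "turn": 0}, {"offset": [-0.04, 0.03, -0.03], "turn": 0}, {"offset": [-0.05, 0.03, -0.03], "turn": 0}, {"offset": [-0.06, 0.03, -0.03], "turn": 0}, {"offset": [-0.06, 0.03, -0.03], "turn": 0}]}}

```text
t: 14.6
eef_pos: [0.5391, 0.184, 0.2289]
ee_rot: [-3.141, -0.003, -3.043]
force: [-7.9, 1.1, 1.3]
width: 0.0261
```

```bash
python3 g.py
```

```text
t 14.60 TCP jig x -31.01 y 0.63 z 228.87 mm yaw 5.63 rp [-1.7996e+02 -1.6000e-01] F jig -7.75 1.86 1.31 M [0.37 2.95 0.05] w 0.0261
[[-7.84, 1.53, 1.03], [-8.35, 1.49, 0.94], [-8.13, 1.36, 0.96], [-8.45, 1.52, 0.68]] [-8.19  1.48  0.9 ]
t 14.80 TCP jig x -31.00 y 0.65 z 228.89 mm yaw 5.63 rp [-1.7996e+02 -1.6000e-01] F jig -8.45 1.52 0.68 M [0.37 2.99 0.1 ] w 0.0259
```

```bash
python3 - <<'E'
from m import *
s=rep(); print(s["joint_efforts"].round(3)); F=s["force"];p=s["eef_pos"]
print("tau1 from F", p[0]*F[1]-p[1]*F[0], "Mz",s["moment"][2])
E
```

```text
t 14.80 TCP jig x -31.00 y 0.65 z 228.89 mm yaw 5.63 rp [-1.7996e+02 -1.6000e-01] F jig -8.45 1.52 0.68 M [0.37 2.99 0.1 ] w 0.0259
[ -2.126 -51.09   25.372   7.237   2.028  -0.086]
tau1 from F 1.943047194720485 Mz 0.10319066298581903
```

Call:
{"op": "send_rows", "data": {"motion": [{"offset": [-0.01, 0, 0], "turn": 0}, {"offset": [-0.02, 0, 0], "turn": 0}, {"offset": [-0.03, 0, 0], "turn": 0}, {"offset": [-0.04, 0, 0], "turn": 0}, {"offset": [-0.04, 0, 0], "turn": 0}]}}

```text
t: 15.3
eef_pos: [0.5392, 0.184, 0.2289]
ee_rot: [-3.141, -0.003, -3.043]
force: [-10.4, 1.6, 1.6]
width: 0.026
```

```bash
python3 g.py;python3 - <<'E'
from m import *
s=get_state(); print(s["joint_efforts"].round(3)); F=s["force"];p=s["eef_pos"]
print("tau1 from F", p[0]*F[1]-p[1]*F[0], "Mz",s["moment"][2])
f=post("top",.062,.1,x0=.06,x1=.11);f2=grab_frame("side")
a_=cv2.resize(f["frame"][130:250,150:270],None,fx=4,fy=4,interpolation=cv2.INTER_CUBIC);b_=cv2.resize(f2["frame"][90:210,290:370],None,fx=4,fy=4,interpolation=cv2.INTER_CUBIC)
cv2.imwrite("pics/c6.png",np.hstack([a_,b_]))
E
```

```text
t 15.30 TCP jig x -30.88 y 0.64 z 228.90 mm yaw 5.63 rp [-179.95   -0.19] F jig -10.19 2.64 1.57 M [0.53 3.63 0.07] w 0.0260
[[-9.73, 2.72, 2.32], [-10.33, 2.64, 1.8], [-9.77, 2.58, 2.68], [-9.95, 1.94, 2.45]] [-9.94  2.47  2.31]
t 15.50 TCP jig x -30.90 y 0.65 z 228.88 mm yaw 5.63 rp [-179.95   -0.19] F jig -9.95 1.94 2.45 M [0.49 3.64 0.13] w 0.0259
[ -2.715 -50.515  25.693   7.584   2.431  -0.088]
tau1 from F 2.372162631170827 Mz 0.1349311862531259
  top x   60..: y  -18.2..  12.9 ztop 77.5 n 206
  top x   80..: y  -15.8..  13.3 ztop 79.7 n 228
  top x  100..: y  -28.9..  28.0 ztop 99.5 n 330
  far end x 109.8
```

View pics/c6.png

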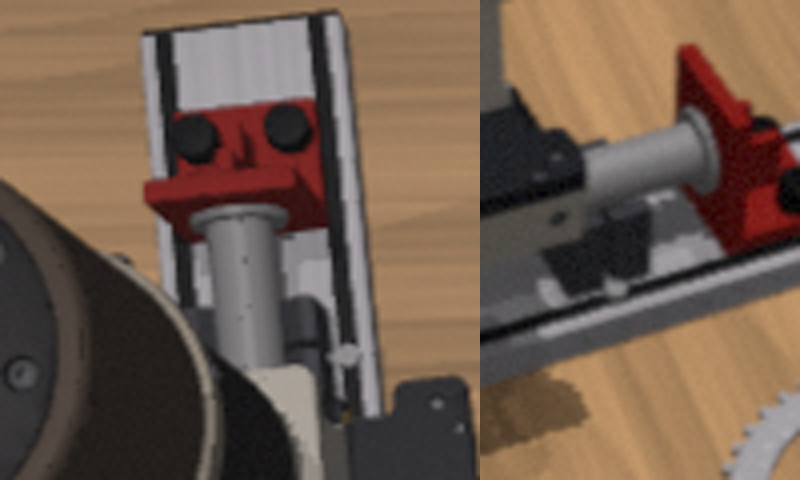

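The views and the joint 1 effort agree that the foot bears on the disc. I'll raise the push, easing the side and down loads.

Call:
{"op": "send_rows", "data": {"motion": [{"offset": [-0.01, 0.01, -0.01], "turn": 0}, {"offset": [-0.02, 0.02, -0.02], "turn": 0}, {"offset": [-0.03, 0.03, -0.03], "turn": 0}, {"offset": [-0.04, 0.04, -0.04], "turn": 0}, {"offset": [-0.05, 0.05, -0.05], "turn": 0}, {"offset": [-0.06, 0.06, -0.05], "turn": 0}, {"offset": [-0.07, 0.06, -0.05], "turn": 0}, {"offset": [-0.07, 0.06, -0.05], "turn": 0}]}}

```text
t: 16.4
eef_pos: [0.5394, 0.1842, 0.2289]
ee_rot: [-3.14, -0.005, -3.044]
force: [-10.4, -0.0, 1.5]
width: 0.0257
```

```bash
python3 g.py
```

```text
t 16.40 TCP jig x -30.67 y 0.80 z 228.86 mm yaw 5.61 rp [-179.9    -0.29] F jig -10.35 0.99 1.48 M [0.02 3.7  0.12] w 0.0257
[[-9.96, 1.29, 0.83], [-11.11, 0.35, 0.17], [-11.15, -0.14, -0.43], [-10.46, 0.99, 0.84]] [-10.67   0.62   0.35]
t 16.60 TCP jig x -30.64 y 0.82 z 228.88 mm yaw 5.62 rp [-179.9    -0.28] F jig -10.46 0.99 0.84 M [-0.02  3.69  0.08] w 0.0264
```

Call:
{"op": "send_rows", "data": {"motion": [{"offset": [-0.01, 0, 0], "turn": 0}, {"offset": [-0.02, 0.01, 0], "turn": 0}, {"offset": [-0.03, 0.01, -0.01], "turn": 0}, {"offset": [-0.04, 0.02, -0.01], "turn": 0}, {"offset": [-0.05, 0.02, -0.02], "turn": 0}, {"offset": [-0.06, 0.02, -0.02], "turn": 0}, {"offset": [-0.07, 0.02, -0.02], "turn": 0}, {"offset": [-0.07, 0.02, -0.02], "turn": 0}]}}

```text
t: 17.4
eef_pos: [0.5397, 0.1843, 0.2289]
ee_rot: [-3.14, -0.006, -3.044]
force: [-11.9, 0.6, 1.4]
width: 0.0264
```

```bash
python3 g.py
```

```text
t 17.40 TCP jig x -30.41 y 0.85 z 228.89 mm yaw 5.60 rp [-179.88   -0.35] F jig -11.82 1.73 1.42 M [-0.01  4.44  0.15] w 0.0264
[[-11.01, 0.82, 0.48], [-11.87, 1.2, 1.94], [-11.76, -0.01, 0.87], [-11.81, 2.08, 2.84]] [-11.61   1.02   1.53]
t 17.60 TCP jig x -30.42 y 0.85 z 228.88 mm yaw 5.60 rp [-179.88   -0.35] F jig -11.81 2.08 2.84 M [0.03 4.48 0.05] w 0.0262
```

Call:
{"op": "send_rows", "data": {"motion": [{"offset": [-0.01, 0, 0], "turn": 0}, {"offset": [-0.02, 0.01, -0.01], "turn": 0}, {"offset": [-0.03, 0.01, -0.01], "turn": 0}, {"offset": [-0.04, 0.02, -0.02], "turn": 0}, {"offset": [-0.05, 0.02, -0.02], "turn": 0}, {"offset": [-0.06, 0.02, -0.03], "turn": 0}, {"offset": [-0.07, 0.02, -0.03], "turn": 0}, {"offset": [-0.07, 0.02, -0.03], "turn": 0}]}}

```text
t: 18.4
eef_pos: [0.5399, 0.1843, 0.2289]
ee_rot: [-3.139, -0.007, -3.044]
force: [-14.0, -0.2, 1.6]
width: 0.0263
```

```bash
python3 g.py
```

```text
t 18.40 TCP jig x -30.19 y 0.90 z 228.87 mm yaw 5.59 rp [-179.86   -0.42] F jig -13.91 1.12 1.59 M [0.08 5.06 0.07] w 0.0263
[[-13.73, 1.52, 1.58], [-13.84, 1.85, 0.14], [-13.66, 1.31, 1.04], [-13.97, 1.89, 1.8]] [-13.8    1.64   1.14]
t 18.60 TCP jig x -30.17 y 0.93 z 228.90 mm yaw 5.59 rp [-179.86   -0.42] F jig -13.97 1.89 1.80 M [0.05 5.03 0.09] w 0.0265
```

Call:
{"op": "send_rows", "data": {"motion": [{"offset": [-0.01, 0, 0], "turn": 0}, {"offset": [-0.02, 0, -0.01], "turn": 0}, {"offset": [-0.02, 0, -0.01], "turn": 0}, {"offset": [-0.02, 0, -0.01], "turn": 0}, {"offset": [-0.02, 0, -0.01], "turn": 0}, {"offset": [-0.02, 0, -0.01], "turn": 0}, {"offset": [-0.02, 0, -0.01], "turn": 0}, {"offset": [-0.02, 0, -0.01], "turn": 0}]}}

```text
t: 19.4
eef_pos: [0.5399, 0.1844, 0.2289]
ee_rot: [-3.139, -0.008, -3.044]
force: [-14.7, -0.0, 1.1]
width: 0.0258
```

```bash
python3 g.py; python3 g.py; python3 - <<'E'
from m import *
f=post("top",.062,.1,x1=.0); d=pickle.load(open("f0.pkl","rb"))["top"]
for n,g in(("before",d),("after",f)):
    P=cloud(g);B=g["frame"].astype(int);jx=(P[...,:2]-O)@ux;jy=(P[...,:2]-O)@uy
    m=(B[...,0]>B[...,2]+40)&(abs(jx+.14)<.04)&(jy>.02)&(jy<.12)&(P[...,2]>.03); print(n,"blue cap",P[m].mean(0).round(4),m.sum())
    for w,(r,c) in {"cassette":(slice(235,305),slice(295,365)),"pedal":(slice(320,390),slice(298,362))}.items():
        q=P[r,c]; k=q[...,2]>.012; print("  ",w,q[k].mean(0).round(4))
cv2.imwrite("pics/t7.png",f["frame"])
E
```

```text
t 19.40 TCP jig x -30.14 y 0.93 z 228.90 mm yaw 5.59 rp [-179.85   -0.44] F jig -14.58 1.43 1.06 M [0.18 5.18 0.12] w 0.0258
[[-13.59, 1.67, 2.01], [-14.97, 2.06, 0.9], [-15.19, 2.14, 1.75], [-14.66, 0.81, 1.92]] [-14.6    1.67   1.65]
t 19.60 TCP jig x -30.14 y 0.92 z 228.89 mm yaw 5.59 rp [-179.86   -0.44] F jig -14.66 0.81 1.92 M [0.17 5.25 0.08] w 0.0263
t 19.60 TCP jig x -30.14 y 0.92 z 228.89 mm yaw 5.59 rp [-179.86   -0.44] F jig -14.66 0.81 1.92 M [0.17 5.25 0.08] w 0.0263
[[-13.79, 1.95, 0.94], [-14.54, 2.28, 1.34], [-14.56, 2.28, 0.68], [-14.12, 1.61, 0.59]] [-14.25   2.03   0.89]
t 19.80 TCP jig x -30.13 y 0.92 z 228.88 mm yaw 5.58 rp [-179.86   -0.44] F jig -14.12 1.61 0.59 M [0.14 5.18 0.14] w 0.0261
  top x -260..: y  -25.3..  21.9 ztop 76.7 n 246
  top x -240..: y  -24.6..  21.7 ztop 77.0 n 350
  top x -220..: y  -21.8..  17.3 ztop 76.7 n 268
  top x -200..: y  -13.6..  11.1 ztop 76.6 n 217
  top x -180..: y  -13.5..  13.0 ztop 76.3 n 223
  top x -160..: y  -20.8..  28.1 ztop 76.1 n 307
  top x -140..: y  -23.1..  27.8 ztop 76.6 n 313
  top x -120..: y  -12.6..  22.5 ztop 76.4 n 110
before blue cap [0.4242 0.2351 0.0614] 408
   cassette [ 0.5269 -0.0012  0.0417]
   pedal [ 0.3849 -0.001   0.0382]
after blue cap [0.4242 0.235  0.0614] 409
   cassette [ 0.527  -0.0009  0.0397]
   pedal [ 0.3842 -0.001   0.0318]
```

View pics/t7.png

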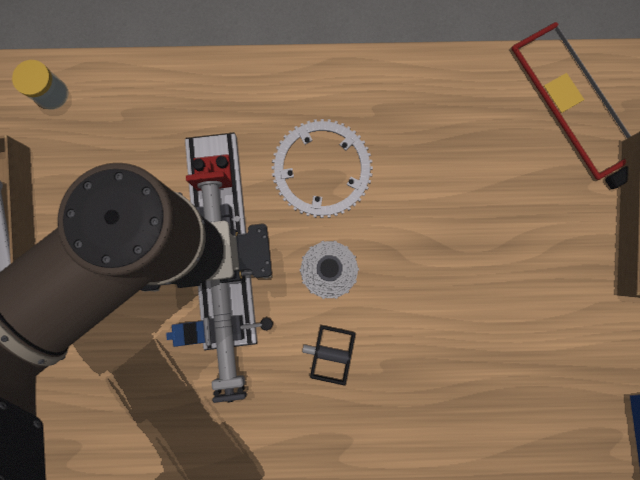

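The last picture shows the foot at the disc (212,185), the clamp block and cap clear of the hand (cap unmoved at (188,333)), and the other parts where they were. The push is steady at about 14.4 N on the wrist. With roughly 2.4 N lost to V friction, that leaves about 12 N at the stop, so I'm handing it in.

```bash
python3 -c "
from station import *
print(job_done())"
```

```text
the job is handed in; nothing more can be done
None
```

The seat post is in both V-blocks with its foot pressed against the red stop, and I handed in with the arm still holding it there. I set the post down about 16 mm short, let go so it settled, and regripped it further from the clamp block. I then slid it up, creeping the last 3 mm at about 2 mm/s.

**Last checks:**
- **Push:** the wrist read about 14.4 N along the jig, steady within about 0.5 N over the last readings. Friction in the Vs takes an estimated 2–2.5 N, which leaves about 12 N on the stop. I couldn't measure that friction exactly; over the 1–4 N you gave, the push is about 10–13.5 N.
- **Other loads on the wrist:** about 1–2 N sideways and 1 N downwards remain, and the tool is tilted about 0.4° from the push.
- **Seating:** the post is level along its length and centred in the Vs, and both cameras show the foot at the disc.
- **Surroundings:** the cap is still open and hasn't moved, and the cassette, chainring and pedal are where they were. The hand's body is about 50 mm clear of the clamp block along the jig.
- **Time:** about 20 s of the 69 s.

**A reading that disagreed:** the wrist moment was larger than the push would give about the flange. I put this down to where the moment is measured from but did not confirm it. The joint 1 effort did agree with the force reading.

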